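# Gauge a profile bar on a drill jig with its flip stop

### The arm

A 6-joint arm with a two-finger parallel gripper is mounted at the origin on the work surface. World frame = base frame: x ahead of the robot, y to its left, z up, the work surface at z = 0. Lengths are in mm, angles in rad, forces in N, time in s.
With the tool pointing down it reaches from about 400 to 925 mm from the base axis. Payload 12.5 kg.
Tool frame: the origin (TCP) lies midway between the tips of the shut fingers; the grasp point (between the pads) lies 19 mm behind it; z points along the fingers, y is the line along which they close (so a half turn about z gives the same grasp; the last joint's range is limited). The gripper opens to 95 mm and grips with 3 to 60 N. Pads are 20 mm wide; open, the fingers measure 119 mm over their backs; the gripper's body (75 mm by 180 mm) begins 59 mm behind the grasp point.
Start: joints at [1.216, 0.491, 1.559, -0, 1.092, -0.106], TCP at [153.883, 605.778, 214.661] pointing down, gripper open.
Joint ranges: [-3.1, 3.1], [-0.84, 2.19], [0.05, 2.79], [-1.13, 4.28], [0.06, 2.93], [-2.69, 2.69]. Speed limits (rad/s): [2.22, 2.22, 2.79, 3.14, 3.14, 3.14].

### API

Orientations are given as a unit quaternion [w, x, y, z].
In Python, from bench import r gives the robot as it stands.
- The arm moves only by the tool servo_tool, never from a script. Its arguments are lists of equal length, an entry for each row: "gripper": the finger opening in m, from 0 to 0.0951; "xyz": the shift along the tool's x, y, z in m, a list of three; "spin": the turn about the tool's z in rad. A call has exactly 10 rows; each row shifts and turns the commanded pose from where the row before left it, along the tool's axes as they then stand; what a row does not reach is not made up. A row lasts 1/10 s, in which the tool goes at most 50 mm and 8.59 degrees, less where a joint would pass 70% of its speed; a pose out of reach is approached as far as the arm can. A call with a gripper value outside its range is refused whole. The fingers move at their own pace and stop on an object; "squeeze" is the grip in N (left out, the last holds). Time passes only in rows, so rows that do not move let the fingers close, or fill a call up. It gives the time, the measured TCP pose, the force, the opening and the grip force at its end, in the units of the state.
- r.observe(): the state, without advancing time (a new reading comes with each control period).
- r.read_camera(name): name is "scene" or "side" or "wrist"; returns the picture (420x560x3 uint8, red, green, blue); there is no depth.
- r.calibration(name): a dict with "intrinsics" (3x3 intrinsics, pixels), "R" (3x3) and "t" (3): a world point X has camera coordinates R X + t; the wrist camera has in their place "T_tool_cam" (4x4, takes a point from camera to tool coordinates, whose origin is the TCP and whose axes are the flange's). Camera axes: x right, y down, z forward; pixel columns grow to the right and rows downward; lengths in mm; the calibration is good to about 2 mm. A picture is of the moment at which its call begins: read the wrist's pose just before it. calibration takes no time and is no camera call.
- r.close_job(): hands the job in; it is judged then, once.
The state is a dict: "t": time; "qpos": joint angles; "qd": joint speeds; "joint_efforts": joint torques, N m; "eef_pos": TCP position; "ee_rot": TCP orientation; "ft_force": force on the tool from outside, world axes, zero at the start; "ft_torque": the same for the moment, N m; "gripper_width": finger opening in mm; "grasp_force": force on a finger pad.
Only numpy, scipy, OpenCV 4.12 (cv2) and the standard library are available. Lean on these libraries where they do the work, as an engineer would, in place of code of your own. Each camera call takes 0.05 s, during which the arm holds its last target. There are 200 camera calls.

### The job

Flip the red stop fully down on the drill jig's fence, then set the aluminium bar flush along the fence and slide it up to the stop until its end bears on the brass stop screw, holding it there for a moment with a light, steady push. Then flip the stop back up past upright, out of the way, leaving the bar exactly where it was gauged, ready for drilling. Leave the other things on the bench alone.

Things in the scene. Friction and masses are not known exactly. Their poses are not given: they have to be found in the camera images.
- jig: Fixed drill jig: steel base plate 190 x 560 mm, 12 mm thick, and a T-slot fence along the jig's y. Origin: underside of the plate, on the bench. In jig axes the plate spans x -105 to +85, y -280 to +280 mm, top at z = 12 mm. A bar flush to the fence has its centre at x = +25 mm.
- fence (a point): Point on the fence's working face, at jig (40, 0, 12) mm: foot of the face, mid-length; axes as the jig's. The face is upright, looks to -x (to the robot) and runs along y for the whole 560 mm. The fence is 45 mm high (top at jig z = 57 mm) and 30 mm wide in x.
- bush (a point): Top of the brass drill bush (20 mm across) in the fixed dark steel bridge bolted on the fence, at jig (25, -35, 73) mm, straight above the bar's place. The bridge spans jig y -52 to -18, x +8 to +80 mm; a bar passes under it with 7 mm to spare.
- stop: Flip-stop carriage, dark steel, clamped on the fence at a place that differs each time; 50 mm long in y, 35 mm high above the fence. Origin: on the fence top (jig z = 57 mm) over the fence's middle (jig x = 55 mm), in the middle plane of the red leaf; axes parallel to the jig's. A black clamp knob stands out at its back to x = +46 mm.
- stop_hinge (a point): The leaf's hinge axis, in the leaf's middle plane, 20 mm behind (+x) and 24 mm above the carriage's origin; it runs along the stop's y. Axes as the stop's.
- stop_leaf (a joint): Angle of the red L-shaped leaf (rad): 0 = fully down (within 0.05), arm level, leg hanging down before the fence; it grows as the leg swings out to the robot, up and back; end of travel 2.1; up = above 1.6 (arm upright or past it). Stiff hinge (0.08 N m): stays where left. When down the leg is centred 50 mm ahead (-x) of the hinge, 18 mm wide in x, and ends 61 mm below the hinge axis.
- leaf_grip (a point): Centre of the leaf's outer corner, where arm and leg meet, 50 mm from the hinge axis (when down: straight ahead of it, to -x, 81 mm above the bench; angle grows from there upwards). Arm 14 mm high. Place to pinch the leaf over its 12 mm thickness, fingers closing along the fence; it can turn between the fingers, about 2 N moves it. A brass stop screw is in the leg: see bar.
- bar: Loose T-slot aluminium bar 30 x 30 x 240 mm (long in its y), 0.15 to 0.31 kg, on the jig's plate before the fence, short of the stop on its -y side; under 5 N slides it. Origin: underside centre. Its +y end is gauged on the 12 mm round brass screw tip, which stands 4 to 16 mm out of the leaf leg's -y face, set differently each time, unmeasured: feel for it. Over 15 N on the stop upsets it.
- bar_mid (a point): Centre of the bar, 15 mm above its underside, 120 mm from either end. Axes as the bar's.
- bin: Bystander: blue stacking bin with fasteners, 160 x 105 x 75 mm, loose, beyond the fence. Origin: centre of its underside.
- tape: Bystander: roll of yellow tape lying flat, 90 mm across, 25 mm high, loose, beyond the fence. Origin: centre of its underside.
- deburr: Bystander: deburring tool with an orange handle, 140 mm long, 18 mm thick, lying right of the jig. Origin: underside, near its middle.
- offcut: Bystander: short offcut of the same profile, 30 x 70 x 30 mm, left of the jig. Origin: centre of its underside.
Not all that is in view belongs to the job. Of the things shaped like the bar, the aluminium one is meant.

How it is judged (in metres and radians):
On the way, in this order (a step that is already met when the one before it is completed fails the run):
1. the stop leaf is flipped fully down (within 0.05 rad of its end stop) (value of joint stop_leaf below 0.05 rad), for 0.2 s.
2. with the stop down, the bar lies flush along the fence (within 1.5 mm and 0.012 rad) and its end is held against the stop with at least 1.5 N for 0.3 s (value of joint stop_leaf below 0.05 rad and contact force between bar and stop above 1.5 N and x of bar_mid in the frame of jig above 0.0235 m and angle between the y axis of bar and the y axis of jig, either way round below 0.012 rad and y of bar_mid in the frame of stop below -0.1285 m), for 0.3 s.
At the end, for the whole second after the job is handed in: The stop is up (above 1.6 rad), the bar rests on the plate, flush to the fence (1.5 mm, 0.012 rad), its end where the screw gauged it: bar centre 130 to 142 mm, by the screw's setting, to the -y side of the leaf's middle plane (within 1.5 mm) (value of joint stop_leaf above 1.6 rad and x of bar_mid in the frame of jig above 0.0235 m and angle between the y axis of bar and the y axis of jig, either way round below 0.012 rad and y of bar_mid in the frame of stop between -0.1435 and -0.1285 m and z of bar_mid in the frame of jig below 0.03 m and linear speed of bar below 0.01 m/s and velocity of joint stop_leaf below 0.05 rad/s); the robot touches nothing.
It fails at once if the bar presses on the stop with more than 15 N (contact force between bar and stop above 15 N).
It fails at once if the gauged bar is shifted (faster than 12 mm/s) once the stop is being lifted or is up (value of joint stop_leaf above 0.08 rad and x of bar_mid in the frame of jig above 0.0215 m and y of bar_mid in the frame of stop above -0.1435 m and linear speed of bar above 0.012 m/s).
It fails at once if a bystander (bin, tape, deburring tool or offcut) is moved more than 15 mm (distance of any of bin, tape, deburr, offcut from where it was at the start of the episode above 0.015 m).
It also fails if it takes over 72 s, if anything falls off the work surface, if the arm or the gripper's body presses on something with over 40 N, if the wrist force passes 120 N, or if a joint passes its speed limit or range.

## Working session

There is one attempt and no reset: what is moved stays moved. The work goes in short steps, Python scripts to look and compute and a tool call to move; the robot and the scene stay as the last step left them, time stands still between calls to the robot, and variables do not carry over. Pictures are saved under pics/ and viewed, at most 12 in all, crops included, and the job is handed in when it is done.

Besides the shell and the picture viewer there is one more tool, called after "Request:" by a JSON object that holds its "method" and its "body". servo_tool: Moves the arm, as the interface text tells. Its arguments: {"type":"object","properties":{"gripper":{"type":"array"},"xyz":{"type":"array"},"spin":{"type":"array"},"squeeze":{"type":"number"}},"required":["gripper","xyz","spin"]}

```bash
mkdir -p pics; python3 - <<'E'
from bench import r
import cv2,numpy as np
s=r.observe();print(s)
for n in("scene","side"):
    im=r.read_camera(n);cv2.imwrite(f"pics/{n}0.png",im[:,:,::-1])
    print(n,r.calibration(n))
print(r.calibration("wrist"))
E
```

```text
{'t': 0.0, 'qpos': array([ 1.21638944e+00,  4.91532510e-01,  1.55947266e+00,  1.38261002e-05,
        1.09172349e+00, -1.05636592e-01]), 'qd': array([-0.00087517, -0.00027014,  0.0013184 , -0.00104315,  0.00104767,
       -0.00048144]), 'joint_efforts': array([ 1.98223306e-04, -6.12614179e+01, -2.58194858e+01,  6.93107676e-02,
        4.80121456e-02, -3.44062119e-05]), 'eef_pos': array([153.78812323, 605.51359801, 214.07056955]), 'ee_rot': array([-1.35476230e-04,  1.24067799e-01,  9.92273581e-01, -5.51647887e-04]), 'ft_force': array([ 0.10990403, -0.65880131,  0.30711412]), 'ft_torque': array([-0.02033379,  0.03757996,  0.00754604]), 'grasp_force': 0.0, 'gripper_width': 95.1681842198512}
scene {'intrinsics': array([[426.12358481,   0.        , 284.08438052],
       [  0.        , 426.12358481, 214.83106871],
       [  0.        ,   0.        ,   1.        ]]), 'R': array([[-0.86814931,  0.49620823, -0.00970385],
       [ 0.33781747,  0.57648435, -0.74400615],
       [-0.36358786, -0.64918656, -0.6681023 ]]), 't': array([ 480.50953006,  -87.35021438, 1489.95822923])}
side {'intrinsics
[... 193 characters left out ...]
  ,  0.00619228],
       [-0.39081878, -0.5303698 , -0.75230881],
       [ 0.45383066,  0.60003718, -0.65878153]]), 't': array([-423.1572542 ,  215.37657077, 1018.50239889])}
{'intrinsics': array([[302.89384535,   0.        , 273.07251126],
       [  0.        , 302.89384535, 209.62928937],
       [  0.        ,   0.        ,   1.        ]]), 'T_tool_cam': array([[ 7.21095343e-04, -9.70407273e-01, -2.41472991e-01,
         6.76360256e+01],
       [ 9.99999353e-01,  4.87364238e-04,  1.02766390e-03,
        -6.02352577e-01],
       [-8.79567222e-04, -2.41473576e-01,  9.70406996e-01,
        -1.71266663e+02],
       [ 0.00000000e+00,  0.00000000e+00,  0.00000000e+00,
         1.00000000e+00]])}
```

View pics/scene0.png

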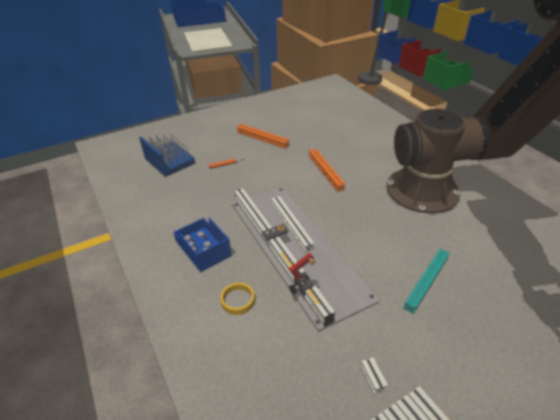

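View pics/side0.png

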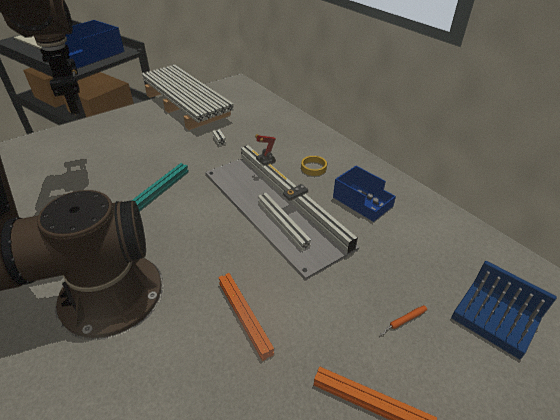

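The scene view shows the jig centred at (300,255). Its red leaf is up at (303,265) and the bridge is at (275,231).

What could be taken for the bar:
- Aluminium on the plate, scene (292,222)
- Orange bars, scene (262,135) and (327,168)
- Teal bar, scene (428,280)
- Offcut, scene (373,374)
- Rack of profiles, scene (410,408)

I choose the aluminium one on the plate. Next, a close crop to check it.

```bash
python3 - <<'E'
import cv2,numpy as np
a=cv2.imread("pics/scene0.png")[180:335,220:385]; b=cv2.imread("pics/side0.png")[125:285,200:365]
a=cv2.resize(a,(0,0),fx=4.8,fy=3.8,interpolation=3)[:, :]
a=cv2.resize(cv2.imread("pics/scene0.png")[180:330,220:380],(800,600)[0:2] and (400*2-160,600),interpolation=3)
b=cv2.resize(cv2.imread("pics/side0.png")[130:280,200:360],(640,600),interpolation=3)
cv2.imwrite("pics/a.png",a);cv2.imwrite("pics/b.png",b)
E
```

```text
(no output)
```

View pics/a.png

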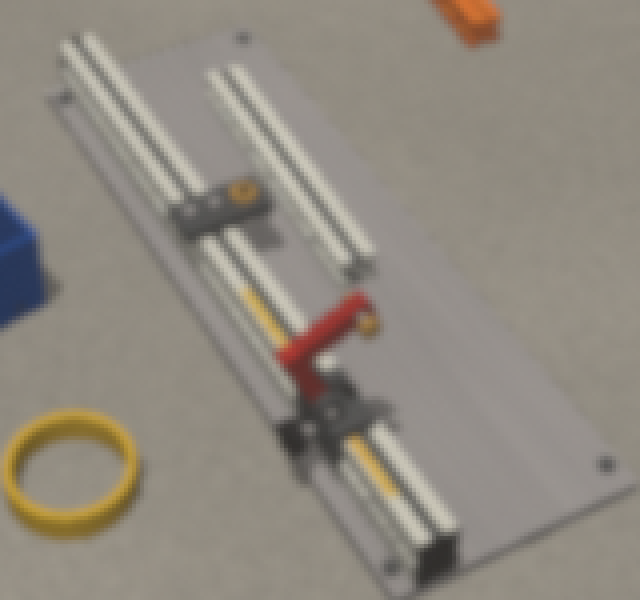

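View pics/b.png

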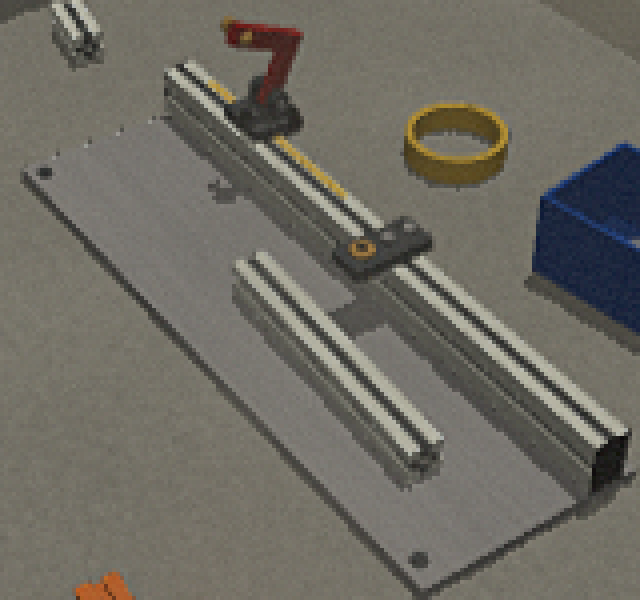

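The crop confirms the choice: plain aluminium bar on the plate, running in scene from (276,198) to (310,245), front of the fence. The leaf is up, with its corner at scene (291,269) and side (274,140). Next I fit the jig pose from the corner pixels in both views.

```bash
cat > h.py <<'E'
import numpy as np
from bench import r
from scipy.optimize import least_squares
C={n:r.calibration(n) for n in("scene","side")}
def proj(n,X):
    c=C[n];p=c["intrinsics"]@(c["R"]@X+c["t"]);return p[:2]/p[2]
def ray(n,uv):
    c=C[n];d=c["R"].T@np.linalg.inv(c["intrinsics"])@np.array([*uv,1.]);return -c["R"].T@c["t"],d/np.linalg.norm(d)
def onz(n,uv,z):
    o,d=ray(n,uv);return o+d*(z-o[2])/d[2]
def tri(a,b):
    (o1,d1),(o2,d2)=ray("scene",a),ray("side",b)
    s=np.linalg.lstsq(np.c_[d1,-d2],o2-o1,rcond=None)[0]
    p,q=o1+s[0]*d1,o2+s[1]*d2;return (p+q)/2,np.linalg.norm(p-q)
def A(u,v):return (220+u/4-.4,180+v/4-.4)
def B(u,v):return (200+u/4-.4,130+v/4-.4)
def world(P,q):
    x,y,t=P;c,s=np.cos(t),np.sin(t);return np.array([x+c*q[0]-s*q[1],y+s*q[0]+c*q[1],q[2]])
def fit(obs,P0):
    return least_squares(lambda P:np.concatenate([proj(n,world(P,q))-uv for n,uv,q in obs]),P0,loss="soft_l1")
E
python3 - <<'E'
from h import *
J=[("scene",A(50,95),(85,-280,12)),("scene",A(638,487),(-105,280,12)),("scene",A(400,600),(85,280,12)),
("scene",A(457,533),(40,280,57)),("scene",A(418,545),(70,280,57)),("scene",A(62,43),(70,-280,57)),("scene",A(93,35),(40,-280,57)),
("side",B(22,172),(-105,280,12)),("side",B(420,595),(-105,-280,12)),("side",B(593,437),(40,-280,57)),("side",B(628,432),(70,-280,57)),("side",B(165,72),(40,280,57)),("side",B(195,62),(70,280,57)),
("scene",A(244,190),(25,-35,73)),("side",B(361,248),(25,-35,73))]
c=(onz("scene",A(50,95),12)+onz("scene",A(638,487),12))/2;print(c)
f=fit(J,[c[0],c[1],0.]);P=f.x;print("jig",P);print(f.fun.reshape(-1,2).round(1).tolist())
BR=[("scene",A(238,67),(-15,-120,42)),("scene",A(375,250),(-15,120,42)),("scene",A(208,75),(15,-120,42)),("scene",A(345,265),(15,120,42)),
("side",B(410,460),(-15,-120,42)),("side",B(440,437),(15,-120,42)),("side",B(235,263),(-15,120,42)),("side",B(262,252),(15,120,42))]
f=fit(BR,P);Q=f.x;print("bar",Q);print(f.fun.reshape(-1,2).round(1).tolist())
t=P[2];R=np.array([[np.cos(t),np.sin(t)],[-np.sin(t),np.cos(t)]])
tj=lambda X:np.r_[R@(X[:2]-P[:2]),X[2]]
print("bar in jig",tj(np.r_[Q[:2],12]),Q[2]-t)
for nm,a,b in(("corner",(285,355),(300,38)),("legend",(362,297),(225,32)),("head",(368,322),(228,25))):
    X,e=tri(A(*a),B(*b));print(nm,tj(X),e)
E
```

```text
[523.47504889  24.83167887  12.        ]
jig [ 5.30989453e+02  1.96161724e+01 -3.51234727e-02]
[[-0.5, -1.4], [0.4, -1.1], [-1.7, 0.0], [0.5, -1.1], [-0.1, 0.8], [-0.5, -0.2], [0.1, -0.9], [-0.3, -1.7], [-0.5, -1.4], [0.4, 3.0], [-0.0, -0.3], [-0.3, -0.9], [-0.5, -1.0], [0.1, 0.1], [-0.0, -0.3]]
bar [ 4.91754749e+02 -6.20227493e+01 -7.76560646e-02]
[[0.4, -1.1], [0.6, -0.1], [-0.4, -0.6], [-1.1, -0.6], [-0.7, -1.5], [0.9, 0.0], [-1.4, -0.3], [0.3, -0.8]]
bar in jig [-36.34365287 -82.96634535  12.        ] -0.04253259193500157
corner [ 99.31448756 159.27213372 128.67126793] 5.1528797685970025
legend [ 38.70472131 163.0786375  153.54448297] 9.332913153334998
head [ 46.91762448 178.06088788 149.56897679] 2.6596373165468976
```

Request:
{"method": "servo_tool", "body": {"gripper": [0.05, 0.05, 0.05, 0.05, 0.05, 0.05, 0.05, 0.05, 0.05, 0.05], "xyz": [[0, 0, 0], [0, 0, 0], [-0.033, -0.032, -0.0066], [-0.033, -0.032, -0.0066], [-0.033, -0.032, -0.0066], [-0.033, -0.032, -0.0066], [-0.033, -0.032, -0.0066], [-0.033, -0.032, -0.0066], [-0.033, -0.032, -0.0066], [-0.033, -0.032, -0.0066]], "spin": [-0.107, -0.107, 0, 0, 0, 0, 0, 0, 0, 0], "squeeze": 15}}

```text
t: 1.1
eef_pos: [409.7, 339.1, 267.6]
ee_rot: [-0.0, 0.017, 1.0, -0.0]
ft_force: [-0.4, 1.1, 0.8]
gripper_width: 50.3
grasp_force: 0.0
```

Request:
{"method": "servo_tool", "body": {"gripper": [0.05, 0.05, 0.05, 0.05, 0.05, 0.05, 0.05, 0.05, 0.05, 0.05], "xyz": [[-0.033, -0.032, -0.0066], [-0.033, -0.032, -0.0066], [-0.033, -0.032, -0.0066], [-0.033, -0.032, -0.0066], [-0.033, -0.032, -0.0066], [0, 0, 0], [0, 0, 0], [0, 0, 0], [0, 0, 0], [0, 0, 0]], "spin": [0, 0, 0, 0, 0, 0, 0, 0, 0, 0]}}

```text
t: 2.1
eef_pos: [567.5, 176.0, 300.5]
ee_rot: [-0.0, 0.017, 1.0, 0.0]
ft_force: [0.5, 0.9, -0.7]
gripper_width: 49.8
grasp_force: 0.0
```

```bash
cat >> h.py <<'E'
from scipy.spatial.transform import Rotation as Ro
JP=np.array([530.99,19.62,-.0351])
def tojig(X,P=JP):
    c,s=np.cos(P[2]),np.sin(P[2]);d=np.asarray(X)-[P[0],P[1],0];return np.array([c*d[0]+s*d[1],-s*d[0]+c*d[1],d[2]])
def st(P=JP):
    s=r.observe();q=s["ee_rot"];R=Ro.from_quat(np.r_[q[1:],q[0]]);y=R.as_matrix()[:,1]
    print("t",s["t"],"jig",tojig(s["eef_pos"],P).round(1),"yaw err",np.arctan2(-y[0],y[1])-P[2],"F",s["ft_force"].round(2),"w",s["gripper_width"]);return s
def wcam(s):
    q=s["ee_rot"];T=np.eye(4);T[:3,:3]=Ro.from_quat(np.r_[q[1:],q[0]]).as_matrix();T[:3,3]=s["eef_pos"]
    W=np.linalg.inv(T@r.calibration("wrist")["T_tool_cam"])
    C["wrist"]=dict(intrinsics=r.calibration("wrist")["intrinsics"],R=W[:3,:3],t=W[:3,3])
E
python3 - <<'E'
from h import *
import cv2,pickle
s=st();wcam(s);im=r.read_camera("wrist");cv2.imwrite("pics/w1.png",im[:,:,::-1]);pickle.dump(C["wrist"],open("w1.pkl","wb"))
E
```

```text
t 2.1 jig [ 31.  157.6 300.5] yaw err 0.0018036718132133228 F [ 0.49  0.86 -0.74] w 49.773501019730766
```

View pics/w1.png

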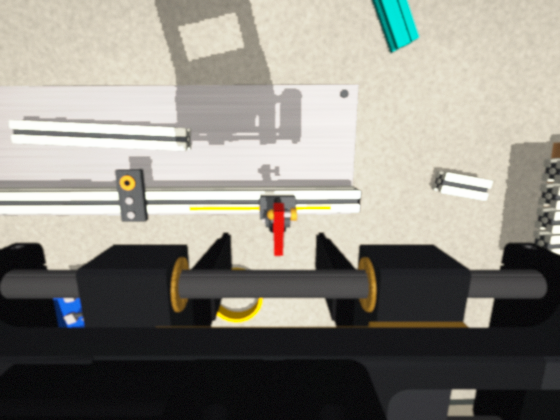

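The wrist view shows the leaf along column 278 (rows 205–255), the bush at (127,183), the fence's +y end at column 360, the plate corner at (358,86) and the bar from (12,132) to (188,139). I refine with these.

```bash
python3 - <<'E'
from h import *
import cv2,pickle
C["wrist"]=pickle.load(open("w1.pkl","rb"))
im=cv2.imread("pics/w1.png").astype(int);g=im.sum(2)/3
h=cv2.cvtColor(im.astype(np.uint8),cv2.COLOR_BGR2HSV)
def edge(c,a,b,sgn):  # row of largest signed gradient
    p=g[a:b,c-2:c+3].mean(1);d=np.diff(p)*sgn;i=d.argmax();w=d[max(0,i-1):i+2].clip(0);return a+max(0,i-1)+.5+(w*np.arange(len(w))).sum()/w.sum()
for c in(10,60,150,200,240,310,350): print(c,"plate",edge(c,78,95,1 if 0 else 1).round(2),edge(c,78,95,-1).round(2),"fence slot dark",[190+g[188:216,c].argmin()],"fence top",edge(c,183,197,1).round(2), "bot",edge(c,205,222,-1).round(2))
for c in(25,60,100,140,170): print(c,"bar top",edge(c,112,135,1).round(2),"bot",edge(c,136,158,-1).round(2))
red=((h[...,0]<8)|(h[...,0]>172))&(h[...,1]>170)&(h[...,2]>90)
n,l,s_,ce=cv2.connectedComponentsWithStats(red.astype(np.uint8));k=1+s_[1:,4].argmax();print("red",s_[k],ce[k])
m=l==k
for y in range(203,258,6):
    x=np.where(m[y])[0];print(y,(x.min(),x.max()) if len(x) else None,end=" ")
print()
br=cv2.inRange(h,(10,150,120),(24,255,255));n,l,s_,ce=cv2.connectedComponentsWithStats(br)
for k in range(1,n):
    if s_[k,4]>15: print("brass",s_[k],ce[k].round(1))
E
python3 - <<'E'
import cv2
im=cv2.imread("pics/w1.png")[110:270,100:300]
cv2.imwrite("pics/w1c.png",cv2.resize(im,(750,600),interpolation=3))
E
```

```text
10 plate 85.56 82.5 fence slot dark [np.int64(204)] fence top 191.89 bot 214.0
60 plate 86.0 83.69 fence slot dark [np.int64(205)] fence top 191.69 bot 214.06
150 plate 85.86 83.41 fence slot dark [np.int64(204)] fence top 191.11 bot 213.43
200 plate 84.2 78.93 fence slot dark [np.int64(204)] fence top 190.89 bot 206.85
240 plate 85.21 82.6 fence slot dark [np.int64(204)] fence top 190.75 bot 206.66
310 plate 84.81 82.49 fence slot dark [np.int64(204)] fence top 190.18 bot 206.31
350 plate 84.69 90.64 fence slot dark [np.int64(203)] fence top 189.98 bot 212.5
25 bar top 133.35 bot 143.06
60 bar top 121.68 bot 144.74
100 bar top 123.51 bot 146.57
140 bar top 125.3 bot 155.78
170 bar top 126.73 bot 136.73
red [272 203  12  53 488] [278.13319672 227.69672131]
203 (np.int64(274), np.int64(281)) 209 (np.int64(274), np.int64(283)) 215 (np.int64(274), np.int64(282)) 221 (np.int64(274), np.int64(283)) 227 (np.int64(272), np.int64(283)) 233 (np.int64(274), np.int64(282)) 239 (np.int64(274), np.int64(282)) 245 (np.int64(275), np.int64(282)) 251 (np.int64(275), np.int64(282)) 257 None 
brass [120 175  16  15 164] [127.1 182.3]
brass [291 207   6   8  32] [293.3 210.6]
brass [267 209   7  11  62] [270.4 214.1]
brass [171 261   9  51 252] [174.4 286.7]
brass [367 261   9  50 243] [371.7 287.2]
brass [216 297  47  22 282] [237.4 312.1]
```

View pics/w1c.png

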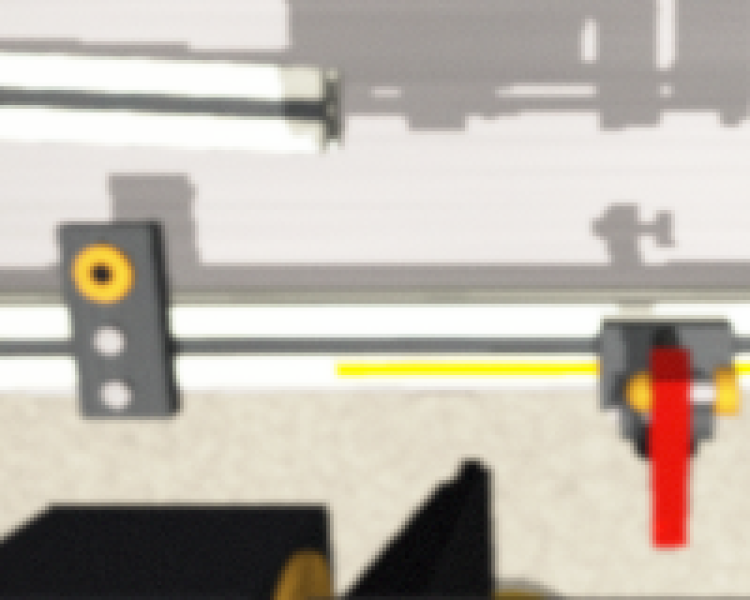

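```bash
python3 - <<'E'
from h import *
import pickle
C["wrist"]=pickle.load(open("w1.pkl","rb"))
f=lambda u,v,z:tojig(onz("wrist",(u,v),z)).round(1)
print("fence front",f(10,191.9,57),f(350,190,57),"end",f(360,200,57))
print("plate",f(10,84,12),f(357,83,12))
print("bush",f(127.1,182.3,73))
print("bar front",f(60,121.7,42),f(170,126.7,42),"back",f(60,144.7,42),f(100,146.6,42),"end top +y",f(187,138,42),"-y",f(12,132,42))
# leaf: corner at z~126-135, leg tip
for z in(125,132): print("corner",f(278.6,255,z))
print("legtip",f(278,203,151),f(278,203,160),"screw tip",f(267,214,150),"hd",f(297,211,150))
E
```

```text
fence front [  42.  -208.2   57. ] [ 38.2 264.3  57. ] end [ 52.4 279.2  57. ]
plate [-104.8 -215.6   12. ] [-107.5  276.1   12. ]
bush [ 25.7 -36.2  73. ]
bar front [ -52.5 -133.2   42. ] [-46.3  16.2  42. ] back [ -21.9 -138.3   42. ] [-19.4 -83.2  42. ] end top +y [-31.3  38.4  42. ] -y [ -38.8 -201.3   42. ]
corner [106.9 164.3 125. ]
corner [104.  164.2 132. ]
legtip [ 35.7 162.7 151. ] [ 33.7 162.5 160. ] screw tip [ 48.4 150.7 150. ] hd [ 44.9 183.6 150. ]
```

Request:
{"method": "servo_tool", "body": {"gripper": [0.05, 0.05, 0.05, 0.05, 0.05, 0.05, 0.05, 0.05, 0.05, 0.05], "xyz": [[-0.034, 0.003, 0.02], [-0.033, 0.003, 0.02], [0, 0, 0.03], [0, 0, 0.03], [0, 0, 0.03], [0, 0, 0.02], [0, 0, 0.02], [0, 0, 0.018], [0, 0, 0], [0, 0, 0]], "spin": [-0.005, 0, 0, 0, 0, 0, 0, 0, 0, 0]}}

```text
t: 3.15
eef_pos: [635.3, 179.3, 112.8]
ee_rot: [-0.0, 0.015, 1.0, 0.0]
ft_force: [0.3, 0.4, 0.3]
gripper_width: 49.9
grasp_force: 0.0
```

```bash
sed -i 's/^JP=.*/JP=np.array([531.2,18.8,-.0285])/' h.py; python3 - <<'E'
from h import *
import cv2
s=st();a=r.read_camera("wrist")[:,:,::-1][130:420,150:420];b=r.read_camera("side")[:,:,::-1][80:190,210:310]
o=np.hstack([cv2.resize(a,(400,430)),cv2.resize(b,(390,430),interpolation=3)]);cv2.imwrite("pics/g1.png",o)
E
```

```text
t 3.15 jig [ 99.5 163.4 112.8] yaw err -0.0008602700058670046 F [0.28 0.45 0.25] w 49.86076824368196
```

View pics/g1.png

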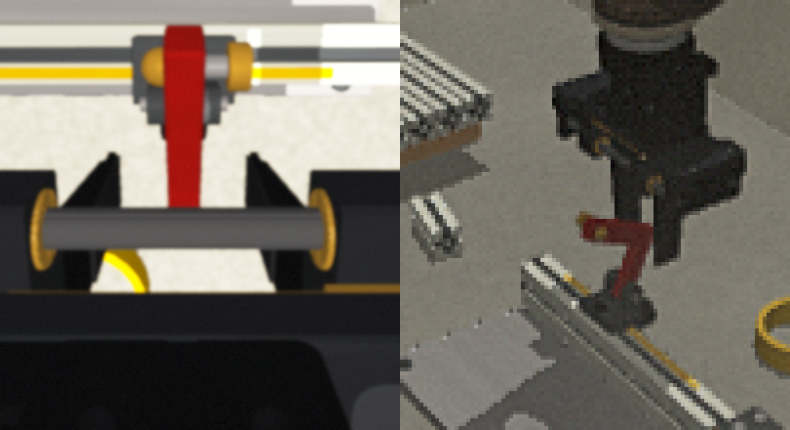

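The fingers straddle the leaf corner with the leaf centred, and the gripper is clear of the carriage. Closing.

Request:
{"method": "servo_tool", "body": {"gripper": [0.005, 0.005, 0.005, 0.005, 0.005, 0.005, 0.005, 0.005, 0.005, 0.005], "xyz": [[0, 0, 0], [0, 0, 0], [0, 0, 0], [0, 0, 0], [0, 0, 0], [0, 0, 0], [0, 0, 0], [0, 0, 0], [0, 0, 0], [0, 0, 0]], "spin": [0, 0, 0, 0, 0, 0, 0, 0, 0, 0], "squeeze": 15}}

```text
t: 4.25
eef_pos: [635.4, 179.6, 112.5]
ee_rot: [0.0, 0.015, 1.0, 0.0]
ft_force: [0.5, 5.2, -0.3]
gripper_width: 11.8
grasp_force: 15.0
```

Request:
{"method": "servo_tool", "body": {"gripper": [0.005, 0.005, 0.005, 0.005, 0.005, 0.005, 0.005, 0.005, 0.005, 0.005], "xyz": [[0.0069, 0.0005, -0.0031], [0.0072, 0, -0.002], [0.0075, 0, -0.001], [0.0075, 0, 0.0002], [0.0074, 0, 0.0013], [0.0071, 0, 0.0024], [0.0067, 0, 0.0035], [0.0061, 0, 0.0044], [0, 0, 0], [0, 0, 0]], "spin": [0, 0, 0, 0, 0, 0, 0, 0, 0, 0]}}

```text
t: 5.25
eef_pos: [577.9, 181.3, 107.0]
ee_rot: [-0.001, 0.015, 1.0, 0.0]
ft_force: [-6.3, 4.1, 6.4]
gripper_width: 11.7
grasp_force: 15.0
```

Request:
{"method": "servo_tool", "body": {"gripper": [0.005, 0.005, 0.005, 0.005, 0.005, 0.005, 0.005, 0.005, 0.005, 0.005], "xyz": [[0.0064, 0, 0.0043], [0.0045, 0.0005, 0.006], [0.0036, 0, 0.0066], [0.0026, 0, 0.0071], [0.0015, 0, 0.0074], [0.0004, 0, 0.006], [0, 0, 0.0015], [0, 0, 0.001], [0, 0, 0], [0, 0, 0]], "spin": [0, 0, 0, 0, 0, 0, 0, 0, 0, 0]}}

```text
t: 6.25
eef_pos: [559.3, 181.9, 66.7]
ee_rot: [-0.001, 0.015, 1.0, -0.0]
ft_force: [-4.6, -1.4, 3.2]
gripper_width: 11.8
grasp_force: 15.0
```

```bash
python3 - <<'E'
from h import *
s=st()
E
```

```text
t 6.25 jig [ 23.5 163.8  66.7] yaw err -0.0012519229300557537 F [-4.64 -1.37  3.2 ] w 11.829798990805422
```

Request:
{"method": "servo_tool", "body": {"gripper": [0.005, 0.005, 0.005, 0.005, 0.005, 0.005, 0.005, 0.005, 0.005, 0.005], "xyz": [[0.001, 0, 0.001], [0, 0, 0.001], [0, 0, 0.001], [0, 0, 0], [0, 0, 0], [0, 0, 0], [0, 0, 0], [0, 0, 0], [0, 0, 0], [0, 0, 0]], "spin": [0, 0, 0, 0, 0, 0, 0, 0, 0, 0]}}

```text
t: 7.25
eef_pos: [559.3, 182.0, 64.0]
ee_rot: [0.0, 0.015, 1.0, -0.0]
ft_force: [-2.5, -5.7, 5.1]
gripper_width: 11.9
grasp_force: 15.0
```

Request:
{"method": "servo_tool", "body": {"gripper": [0.03, 0.03, 0.03, 0.03, 0.03, 0.0, 0.0, 0.0, 0.0, 0.0], "xyz": [[0, 0, 0], [0, 0, 0], [0, 0, -0.01], [0, 0, -0.015], [0, 0, -0.016], [-0.002, 0, 0], [0, 0, 0], [0, 0, 0], [0, 0, 0], [0, 0, 0]], "spin": [0, 0, 0, 0, 0, 0, 0, 0, 0, 0]}}

```text
t: 8.25
eef_pos: [560.7, 182.1, 104.3]
ee_rot: [-0.0, 0.015, 1.0, -0.0]
ft_force: [-0.4, 0.8, -0.2]
gripper_width: 1.0
grasp_force: 0.0
```

Request:
{"method": "servo_tool", "body": {"gripper": [0, 0, 0, 0, 0, 0, 0, 0, 0, 0], "xyz": [[0, 0, 0.006], [0, 0, 0.003], [0, 0, 0.002], [0, 0, 0.002], [0, 0, 0.002], [0, 0, 0.001], [0, 0, 0.001], [0, 0, 0], [0, 0, 0], [0, 0, 0]], "spin": [0, 0, 0, 0, 0, 0, 0, 0, 0, 0]}}

```text
t: 9.25
eef_pos: [561.0, 182.2, 88.3]
ee_rot: [0.0, 0.015, 1.0, 0.0]
ft_force: [-0.8, -0.4, 4.8]
gripper_width: 0.3
grasp_force: 2.8
```

Request:
{"method": "servo_tool", "body": {"gripper": [0, 0, 0, 0, 0, 0, 0, 0, 0, 0], "xyz": [[0, 0, 0.001], [0, 0, 0.001], [0, 0, 0.001], [0, 0, 0], [0, 0, 0], [0, 0, 0], [0, 0, -0.02], [0, 0, -0.03], [0, 0, -0.04], [0, 0, -0.04]], "spin": [0, 0, 0, 0, 0, 0, 0, 0, 0, 0]}}

```text
t: 10.25
eef_pos: [560.8, 182.1, 216.1]
ee_rot: [-0.0, 0.015, 1.0, -0.0]
ft_force: [0.6, -0.2, 0.1]
gripper_width: 0.7
grasp_force: 0.0
```

Request:
{"method": "servo_tool", "body": {"gripper": [0, 0, 0, 0, 0, 0, 0, 0, 0, 0], "xyz": [[0.014, -0.035, -0.012], [0.014, -0.035, -0.012], [0.014, -0.035, -0.012], [0.014, -0.035, -0.012], [0.014, -0.035, -0.012], [0.014, -0.035, -0.012], [0.016, -0.035, -0.012], [0, 0, 0], [0, 0, 0], [0, 0, 0]], "spin": [0, 0, 0, 0, 0, 0, 0, 0, 0, 0]}}

```text
t: 11.25
eef_pos: [453.9, -59.2, 298.5]
ee_rot: [-0.0, 0.015, 1.0, 0.0]
ft_force: [0.7, 1.2, 0.0]
gripper_width: -0.1
grasp_force: 0.0
```

```bash
python3 - <<'E'
from h import *
import cv2,pickle
s=st();wcam(s);im=r.read_camera("wrist");cv2.imwrite("pics/w2.png",im[:,:,::-1]);pickle.dump(C["wrist"],open("w2.pkl","wb"))
E
```

```text
t 11.25 jig [-75.  -80.2 298.5] yaw err -0.0009609630837378071 F [0.74 1.17 0.03] w -0.0715736895714889
```

View pics/w2.png

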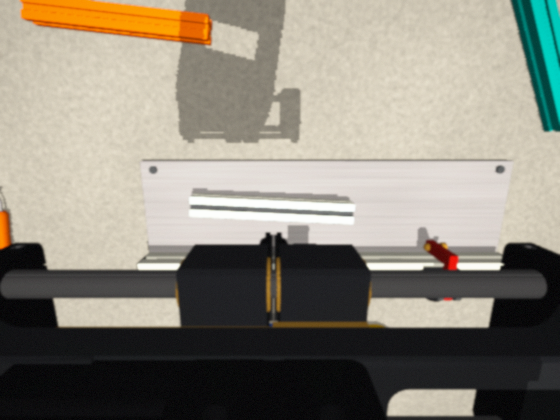

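The leaf hangs down, with its corner at (455,262) and its leg toward (430,245). The bar is untouched, from (190,204) to (354,212). Going down in front of it, then pushing it to the fence.

Request:
{"method": "servo_tool", "body": {"gripper": [0, 0, 0, 0, 0, 0, 0, 0, 0, 0], "xyz": [[0.002, 0, 0.038], [0, 0, 0.038], [0, 0, 0.038], [0, 0, 0.038], [0, 0, 0.038], [0, 0, 0.035], [0, 0, 0.03], [0, 0, 0.012], [0, 0, 0.006], [0, 0, 0]], "spin": [0, 0, 0, 0, 0, 0, 0, 0, 0, 0]}}

```text
t: 12.3
eef_pos: [451.7, -59.0, 25.1]
ee_rot: [-0.001, 0.014, 1.0, 0.0]
ft_force: [0.5, 0.1, 0.0]
gripper_width: 0.6
grasp_force: 0.0
```

Request:
{"method": "servo_tool", "body": {"gripper": [0, 0, 0, 0, 0, 0, 0, 0, 0, 0], "xyz": [[-0.008, 0, 0], [-0.008, 0, 0], [-0.008, 0, 0], [-0.008, 0, 0], [-0.008, 0, 0], [-0.008, 0, 0], [-0.007, 0, 0], [-0.006, 0, 0], [-0.005, 0, 0], [0, 0, 0]], "spin": [0, 0, 0, 0, 0, 0, 0, 0, 0, 0]}}

```text
t: 13.3
eef_pos: [518.7, -61.8, 25.8]
ee_rot: [0.001, 0.015, 1.0, -0.0]
ft_force: [0.8, -0.3, 0.3]
gripper_width: 0.3
grasp_force: 0.0
```

Request:
{"method": "servo_tool", "body": {"gripper": [0, 0, 0, 0, 0, 0, 0, 0, 0, 0], "xyz": [[-0.003, 0, 0], [-0.003, 0, 0], [-0.002, 0, 0], [-0.002, 0, 0], [-0.001, 0, 0], [0, 0, 0], [0, 0, 0], [0, 0, 0], [0, 0, 0], [0, 0, 0]], "spin": [0, 0, 0, 0, 0, 0, 0, 0, 0, 0]}}

```text
t: 14.3
eef_pos: [527.7, -62.0, 25.7]
ee_rot: [-0.001, 0.015, 1.0, 0.0]
ft_force: [-5.8, -2.4, 2.6]
gripper_width: 0.4
grasp_force: 3.3
```

Request:
{"method": "servo_tool", "body": {"gripper": [0, 0, 0, 0, 0, 0, 0, 0, 0, 0], "xyz": [[-0.002, 0, 0], [-0.001, 0, 0], [-0.001, 0, 0], [0, 0, 0], [0, 0, 0], [0, 0, 0], [0, 0, 0], [0, 0, 0], [0, 0, 0], [0, 0, 0]], "spin": [0, 0, 0, 0, 0, 0, 0, 0, 0, 0]}}

```text
t: 15.3
eef_pos: [527.8, -61.9, 25.7]
ee_rot: [-0.005, 0.015, 1.0, 0.001]
ft_force: [-25.4, -6.9, 17.1]
gripper_width: 0.7
grasp_force: 12.5
```

Request:
{"method": "servo_tool", "body": {"gripper": [0, 0, 0, 0, 0, 0, 0, 0, 0, 0], "xyz": [[0.005, 0, 0], [0.01, 0, 0], [0.015, 0, 0], [0, -0.036, 0], [0, -0.04, 0], [0, -0.04, 0], [0, -0.039, 0], [-0.025, 0, 0], [-0.025, 0, 0], [0, 0, 0]], "spin": [0, 0, 0, 0, 0, 0, 0, 0, 0, 0]}}

```text
t: 16.3
eef_pos: [550.4, -218.4, 25.8]
ee_rot: [0.001, 0.015, 1.0, -0.001]
ft_force: [-0.6, -0.3, 0.3]
gripper_width: 0.6
grasp_force: 0.0
```

```bash
python3 - <<'E'
from h import *
import cv2
s=st()
a=r.read_camera("side")[:,:,::-1][120:290,220:370]
cv2.imwrite("pics/s3.png",cv2.resize(a,(600,600) if 0 else (529,600),interpolation=3))
E
```

```text
t 16.3 jig [  25.9 -236.5   25.8] yaw err -0.0011477806821640658 F [-0.65 -0.29  0.31] w 0.5697731808815402
```

View pics/s3.png

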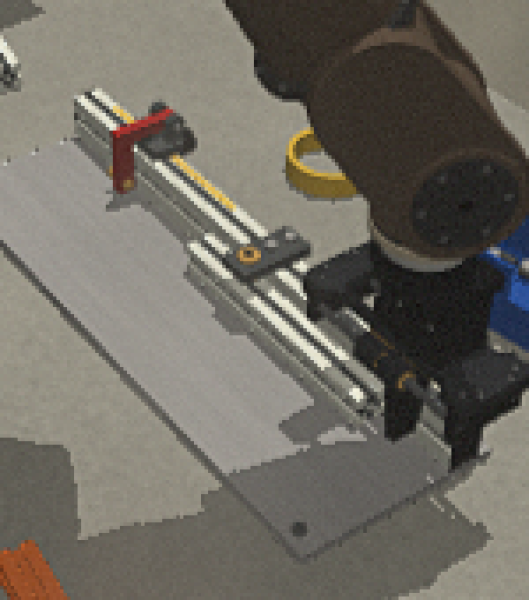

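The bar lies flush on the fence, the leaf is down, and the fingers stand just behind the bar's -y end. Pushing along the fence.

Request:
{"method": "servo_tool", "body": {"gripper": [0, 0, 0, 0, 0, 0, 0, 0, 0, 0], "xyz": [[0, 0.012, 0], [0, 0.014, 0], [0, 0.014, 0], [0, 0.014, 0], [0, 0.014, 0], [0, 0.014, 0], [0, 0.014, 0], [0, 0.012, 0], [0, 0.008, 0], [0, 0.004, 0]], "spin": [0, 0, 0, 0, 0, 0, 0, 0, 0, 0]}}

```text
t: 17.35
eef_pos: [551.0, -96.5, 25.8]
ee_rot: [-0.001, 0.014, 1.0, 0.0]
ft_force: [-4.9, -6.1, 0.3]
gripper_width: 0.4
grasp_force: 2.8
```

Request:
{"method": "servo_tool", "body": {"gripper": [0, 0, 0, 0, 0, 0, 0, 0, 0, 0], "xyz": [[0, 0.001, 0], [0, 0.001, 0], [0, 0.001, 0], [0, 0.001, 0], [0, 0.001, 0], [0, 0, 0], [0, 0, 0], [0, 0, 0], [0, 0, 0], [0, 0, 0]], "spin": [0, 0, 0, 0, 0, 0, 0, 0, 0, 0]}}

```text
t: 18.35
eef_pos: [551.3, -92.3, 25.8]
ee_rot: [-0.0, 0.015, 1.0, 0.0]
ft_force: [-3.4, -4.6, 0.4]
gripper_width: 0.6
grasp_force: 2.1
```

Request:
{"method": "servo_tool", "body": {"gripper": [0, 0, 0, 0, 0, 0, 0, 0, 0, 0], "xyz": [[0, 0.001, 0], [0, 0.001, 0], [0, 0.001, 0], [0, 0.0005, 0], [0, 0.0005, 0], [0, 0, 0], [0, 0, 0], [0, 0, 0], [0, 0, 0], [0, 0, 0]], "spin": [0, 0, 0, 0, 0, 0, 0, 0, 0, 0]}}

```text
t: 19.35
eef_pos: [551.5, -88.3, 25.8]
ee_rot: [-0.0, 0.015, 1.0, 0.0]
ft_force: [-4.5, -3.9, 0.2]
gripper_width: 0.6
grasp_force: 2.0
```

Request:
{"method": "servo_tool", "body": {"gripper": [0, 0, 0, 0, 0, 0, 0, 0, 0, 0], "xyz": [[0, 0.0005, 0], [0, 0.0005, 0], [0, 0.0005, 0], [0, 0.0005, 0], [0, 0, 0], [0, 0, 0], [0, 0, 0], [0, 0, 0], [0, 0, 0], [0, 0, 0]], "spin": [0, 0, 0, 0, 0, 0, 0, 0, 0, 0]}}

```text
t: 20.35
eef_pos: [551.5, -86.3, 25.8]
ee_rot: [-0.0, 0.015, 1.0, 0.0]
ft_force: [-4.2, -3.5, 0.7]
gripper_width: 0.1
grasp_force: 2.0
```

Request:
{"method": "servo_tool", "body": {"gripper": [0, 0, 0, 0, 0, 0, 0, 0, 0, 0], "xyz": [[0.001, 0, 0], [0.001, 0, 0], [0, 0.0005, 0], [0, 0.0005, 0], [0, 0.0005, 0], [0, 0.0005, 0], [0, 0, 0], [0, 0, 0], [0, 0, 0], [0, 0, 0]], "spin": [0, 0, 0, 0, 0, 0, 0, 0, 0, 0]}}

```text
t: 21.35
eef_pos: [550.1, -84.6, 25.9]
ee_rot: [0.0, 0.015, 1.0, 0.0]
ft_force: [0.1, -2.7, 2.3]
gripper_width: 0.9
grasp_force: 1.0
```

Request:
{"method": "servo_tool", "body": {"gripper": [0, 0, 0, 0, 0, 0, 0, 0, 0, 0], "xyz": [[0, 0.0005, 0], [0, 0.0005, 0], [0, 0.0005, 0], [0, 0.0005, 0], [0, 0, 0], [0, 0, 0], [0, 0, 0], [0, 0, 0], [0, 0, 0], [0, 0, 0]], "spin": [0, 0, 0, 0, 0, 0, 0, 0, 0, 0]}}

```text
t: 22.35
eef_pos: [550.1, -82.6, 25.8]
ee_rot: [0.0, 0.015, 1.0, 0.0]
ft_force: [0.4, -2.9, 3.2]
gripper_width: 0.2
grasp_force: 1.5
```

Request:
{"method": "servo_tool", "body": {"gripper": [0, 0, 0, 0, 0, 0, 0, 0, 0, 0], "xyz": [[0, 0.0005, 0], [0, 0.0005, 0], [0, 0.0005, 0], [0, 0.0005, 0], [0, 0, 0], [0, 0, 0], [0, 0, 0], [0, 0, 0], [0, 0, 0], [0, 0, 0]], "spin": [0, 0, 0, 0, 0, 0, 0, 0, 0, 0]}}

```text
t: 23.35
eef_pos: [550.1, -80.6, 25.8]
ee_rot: [-0.0, 0.015, 1.0, 0.0]
ft_force: [-0.6, -2.8, 2.8]
gripper_width: 0.3
grasp_force: 1.3
```

Request:
{"method": "servo_tool", "body": {"gripper": [0, 0, 0, 0, 0, 0, 0, 0, 0, 0], "xyz": [[0, 0.0005, 0], [0, 0.0005, 0], [0, 0.0005, 0], [0, 0.0005, 0], [0, 0, 0], [0, 0, 0], [0, 0, 0], [0, 0, 0], [0, 0, 0], [0, 0, 0]], "spin": [0, 0, 0, 0, 0, 0, 0, 0, 0, 0]}}

```text
t: 24.35
eef_pos: [550.2, -78.6, 25.8]
ee_rot: [-0.0, 0.015, 1.0, 0.0]
ft_force: [0.3, -1.9, 2.3]
gripper_width: 0.6
grasp_force: 1.2
```

Request:
{"method": "servo_tool", "body": {"gripper": [0, 0, 0, 0, 0, 0, 0, 0, 0, 0], "xyz": [[0, 0.0005, 0], [0, 0.0005, 0], [0, 0.0005, 0], [0, 0.0005, 0], [0, 0, 0], [0, 0, 0], [0, 0, 0], [0, 0, 0], [0, 0, 0], [0, 0, 0]], "spin": [0, 0, 0, 0, 0, 0, 0, 0, 0, 0]}}

```text
t: 25.35
eef_pos: [550.5, -77.7, 25.9]
ee_rot: [0.0, 0.015, 1.0, -0.001]
ft_force: [-1.2, -11.6, 1.8]
gripper_width: 0.4
grasp_force: 5.9
```

```bash
python3 - <<'E'
from h import *
import cv2
s=st();wcam(s);w=r.read_camera("wrist");a=r.read_camera("side")[:,:,::-1][125:215,225:315]
cv2.imwrite("pics/w4.png",w[:,:,::-1])
b=r.read_camera("scene")[:,:,::-1][215:305,265:345]
o=np.hstack([cv2.resize(a,(390,390),interpolation=3),cv2.resize(b,(347,390),interpolation=3)]);cv2.imwrite("pics/s4.png",o)
E
```

```text
t 25.35 jig [ 22.  -95.9  25.9] yaw err -0.001240430640659318 F [ -1.25 -11.61   1.77] w 0.434432185475385
```

View pics/s4.png

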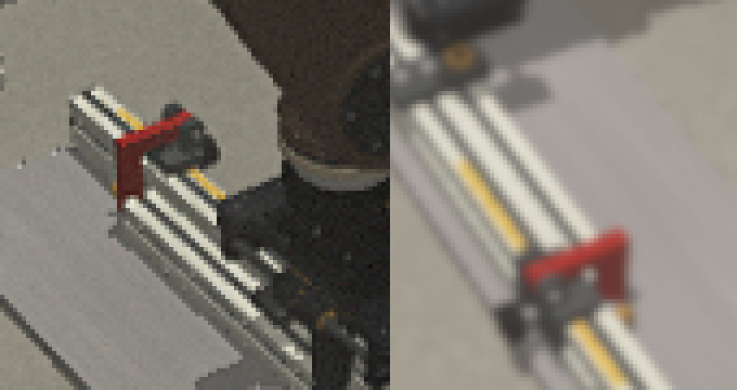

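The bar's end is on the screw in front of the red leg, and the force has risen to 11.6 N. Easing to a light push and holding, while checking that the bar is flush.

Request:
{"method": "servo_tool", "body": {"gripper": [0, 0, 0, 0, 0, 0, 0, 0, 0, 0], "xyz": [[0, -0.0005, 0], [0, 0, 0], [0, 0, 0], [0, 0, 0], [0, 0, 0], [0, 0, 0], [0, 0, 0], [0, 0, 0], [0, 0, 0], [0, 0, 0]], "spin": [0, 0, 0, 0, 0, 0, 0, 0, 0, 0]}}

```text
t: 26.5
eef_pos: [550.5, -77.8, 25.8]
ee_rot: [0.0, 0.015, 1.0, -0.0]
ft_force: [-0.7, -9.1, 1.4]
gripper_width: 0.4
grasp_force: 4.4
```

```bash
python3 - <<'E'
from h import *
import cv2
s=st();wcam(s);im=r.read_camera("wrist");g=im.mean(2)
cv2.imwrite("pics/w5.png",im[:,:,::-1])
h=cv2.cvtColor(im,cv2.COLOR_RGB2HSV)
red=cv2.inRange(h,(172,150,60),(180,255,255))|cv2.inRange(h,(0,150,60),(8,255,255))
print("red bbox",cv2.boundingRect(red))
# expected rows at columns: bar front-top edge jig x=10,z=42 ; fence top-front x=40,z=57
def W(q):
    c,s_=np.cos(JP[2]),np.sin(JP[2]);return np.array([JP[0]+c*q[0]-s_*q[1],JP[1]+s_*q[0]+c*q[1],q[2]])
for y in(-90,-70,0,20,40,80,120,140):
    u,v=proj("wrist",W((10,y,42)));u2,v2=proj("wrist",W((40,y,57)));u3,v3=proj("wrist",W((40,y,42)))
    print(y,u.round(),v.round(1),v3.round(1),v2.round(1), end=" ")
    c=int(round(u))
    if 3<c<557:
        p=g[:,c-1:c+2].mean(1);d=np.diff(p);a=int(v)-25;print([(a+i,int(d[a+i])) for i in range(0,90) if a+i<419 and abs(d[a+i])>25])
    else: print()
E
```

```text
t 26.5 jig [ 22.  -96.   25.8] yaw err -0.0012525592226345153 F [-0.68 -9.11  1.42] w 0.3779142758232005
red bbox (0, 0, 0, 0)
-90 285.0 240.3 290.5 305.1 [(237, -25), (238, -30)]
-70 322.0 240.3 290.5 305.0 [(230, 31), (235, -32), (240, 27), (243, -60), (244, -84), (245, -38)]
0 451.0 240.3 290.4 305.0 [(230, 29), (235, -32), (239, 29), (240, 49), (259, -39), (260, -62), (269, -25)]
20 488.0 240.2 290.4 304.9 [(229, 25), (230, 29), (235, -32), (239, 29), (240, 51), (259, -41), (260, -61), (297, 25)]
40 525.0 240.2 290.4 304.9 [(229, 26), (230, 27), (235, -29), (242, -63), (243, -54)]
80 599.0 240.2 290.4 304.9 
120 673.0 240.1 290.3 304.8 
140 710.0 240.1 290.3 304.8
```

Request:
{"method": "servo_tool", "body": {"gripper": [0, 0, 0, 0, 0, 0, 0, 0, 0, 0], "xyz": [[0, -0.002, 0], [0, -0.008, 0], [0.025, 0, 0], [0.025, 0, 0], [0, 0.04, 0], [0, 0.04, 0], [0, 0.04, 0], [0, 0.022, 0], [-0.01, 0, 0], [0, 0, 0]], "spin": [0, 0, 0, 0, 0, 0, 0, 0, 0, 0]}}

```text
t: 27.55
eef_pos: [515.4, 56.0, 25.8]
ee_rot: [0.001, 0.014, 1.0, 0.0]
ft_force: [0.9, 0.0, 0.2]
gripper_width: 0.3
grasp_force: 0.0
```

Request:
{"method": "servo_tool", "body": {"gripper": [0, 0, 0, 0, 0, 0, 0, 0, 0, 0], "xyz": [[-0.006, 0, 0], [-0.003, 0, 0], [-0.003, 0, 0], [-0.002, 0, 0], [0, 0, 0], [0, 0, 0], [0, 0, 0], [0, 0, 0], [0, 0, 0], [0, 0, 0]], "spin": [0, 0, 0, 0, 0, 0, 0, 0, 0, 0]}}

```text
t: 28.55
eef_pos: [528.2, 55.6, 25.8]
ee_rot: [0.0, 0.015, 1.0, 0.0]
ft_force: [0.1, 0.4, 0.0]
gripper_width: 0.5
grasp_force: 0.0
```

```bash
python3 -c "
from h import *
st()"
```

```text
t 28.55 jig [-4.1 36.7 25.8] yaw err -0.0012476821435553204 F [0.05 0.35 0.01] w 0.5206169021339849
```

Request:
{"method": "servo_tool", "body": {"gripper": [0, 0, 0, 0, 0, 0, 0, 0, 0, 0], "xyz": [[-0.001, 0, 0], [-0.001, 0, 0], [-0.001, 0, 0], [-0.0005, 0, 0], [0, 0, 0], [0, 0, 0], [0, 0, 0], [0, 0, 0], [0, 0, 0], [0, 0, 0]], "spin": [0, 0, 0, 0, 0, 0, 0, 0, 0, 0]}}

```text
t: 29.55
eef_pos: [531.0, 55.5, 25.8]
ee_rot: [-0.001, 0.015, 1.0, 0.0]
ft_force: [-6.1, 0.1, 4.0]
gripper_width: 0.7
grasp_force: 2.6
```

Request:
{"method": "servo_tool", "body": {"gripper": [0, 0, 0, 0, 0, 0, 0, 0, 0, 0], "xyz": [[-0.0005, 0, 0], [-0.0005, 0, 0], [0, 0.0003, 0], [0, 0.0003, 0], [0, 0.0003, 0], [0, 0, 0], [0, 0, 0], [0, 0, 0], [0, 0, 0], [0, 0, 0]], "spin": [0, 0, 0, 0, 0, 0, 0, 0, 0, 0]}}

```text
t: 30.55
eef_pos: [531.1, 56.0, 25.5]
ee_rot: [-0.002, 0.015, 1.0, -0.0]
ft_force: [-9.6, -4.8, 5.0]
gripper_width: 0.6
grasp_force: 4.4
```

Request:
{"method": "servo_tool", "body": {"gripper": [0, 0, 0, 0, 0, 0, 0, 0, 0, 0], "xyz": [[0, 0.0003, 0], [0, 0.0002, 0], [0, 0, 0], [0, 0, 0], [0, 0, 0], [0, 0, 0], [0, 0, 0], [0, 0, 0], [0, 0, 0], [0, 0, 0]], "spin": [0, 0, 0, 0, 0, 0, 0, 0, 0, 0]}}

```text
t: 31.55
eef_pos: [531.1, 56.4, 25.4]
ee_rot: [-0.002, 0.015, 1.0, -0.0]
ft_force: [-8.7, -5.4, 3.3]
gripper_width: 0.6
grasp_force: 4.2
```

Request:
{"method": "servo_tool", "body": {"gripper": [0, 0, 0, 0.04, 0.04, 0.04, 0.04, 0.04, 0.04, 0.04], "xyz": [[0.004, 0, 0], [0.021, 0, 0], [0, 0, -0.042], [0, 0, -0.042], [0, 0, -0.042], [-0.0162, 0.042, 0], [-0.0162, 0.042, 0], [-0.0162, 0.042, 0], [0, 0, 0], [0, 0, 0]], "spin": [0, 0, 0, 0, 0, 0, 0, 0, 0, 0]}}

```text
t: 32.55
eef_pos: [560.1, 182.8, 151.5]
ee_rot: [0.0, 0.014, 1.0, 0.0]
ft_force: [0.9, -0.4, -1.0]
gripper_width: 39.5
grasp_force: 0.0
```

```bash
python3 -c "
from h import *
import cv2
s=st();im=r.read_camera('wrist');h=cv2.cvtColor(im,cv2.COLOR_RGB2HSV)
wcam(s)
m=cv2.inRange(h,(172,150,60),(180,255,255))|cv2.inRange(h,(0,150,60),(6,255,255))
x,y,w,hh=cv2.boundingRect(m);print(x,y,w,hh,m.sum()//255)
cv2.imwrite('pics/w6.png',im[:,:,::-1])
for v in range(y,y+hh,8):
  q=np.where(m[v])[0]; print(v,q.min() if len(q) else 0,q.max() if len(q) else 0, tojig(onz('wrist',(q.mean(),v),88)).round(1) if len(q) else '')
"
```

```text
t 32.55 jig [ 24.2 164.8 151.5] yaw err 0.0005163889630564675 F [ 0.91 -0.38 -0.95] w 39.482958914516786
264 197 16 74 1005
197 268 276 [  4.6 163.6  88. ]
205 267 277 [ 11.1 163.6  88. ]
213 265 278 [ 17.7 163.2  88. ]
221 265 278 [ 24.4 163.2  88. ]
229 265 278 [ 31.1 163.2  88. ]
237 264 279 [ 38.  163.2  88. ]
245 265 278 [ 44.9 163.2  88. ]
253 265 278 [ 51.9 163.2  88. ]
261 265 279 [ 59.1 163.7  88. ]
269 265 279 [ 66.3 163.7  88. ]
```

Request:
{"method": "servo_tool", "body": {"gripper": [0.04, 0.04, 0.04, 0.04, 0.04, 0.005, 0.005, 0.005, 0.005, 0.005], "xyz": [[0, -0.0013, 0.025], [0, 0, 0.025], [0, 0, 0.02], [0, 0, 0.015], [0, 0, 0], [0, 0, 0], [0, 0, 0], [0, 0, 0], [0, 0, 0], [0, 0, 0]], "spin": [0, 0, 0, 0, 0, 0, 0, 0, 0, 0], "squeeze": 15}}

```text
t: 33.6
eef_pos: [560.3, 181.8, 67.5]
ee_rot: [0.001, 0.015, 1.0, 0.001]
ft_force: [-1.0, 8.4, 1.9]
gripper_width: 12.1
grasp_force: 15.0
```

Request:
{"method": "servo_tool", "body": {"gripper": [0.005, 0.005, 0.005, 0.005, 0.005, 0.005, 0.005, 0.005, 0.005, 0.005], "xyz": [[0, 0.0005, 0], [0, 0.0005, 0], [0, 0, 0], [0, 0, -0.0015], [-0.0001, 0, -0.002], [-0.0002, 0, -0.002], [-0.0003, 0, -0.002], [-0.0004, 0, -0.0024], [-0.0012, 0, -0.0049], [-0.0017, 0, -0.0047]], "spin": [0, 0, 0, 0, 0, 0, 0, 0, 0, 0]}}

```text
t: 34.6
eef_pos: [563.6, 181.7, 86.6]
ee_rot: [-0.001, 0.015, 1.0, -0.0]
ft_force: [-1.4, 3.2, -6.3]
gripper_width: 11.9
grasp_force: 15.0
```

Request:
{"method": "servo_tool", "body": {"gripper": [0.005, 0.005, 0.005, 0.005, 0.005, 0.005, 0.005, 0.005, 0.005, 0.005], "xyz": [[-0.0034, 0.0003, -0.0067], [-0.0044, 0, -0.0061], [-0.0053, 0, -0.0053], [-0.006, 0, -0.0045], [-0.0066, 0, -0.0036], [-0.007, 0, -0.0025], [-0.0073, 0, -0.0015], [-0.0075, 0, -0.0004], [0, 0, 0], [0, 0, 0]], "spin": [0, 0, 0, 0, 0, 0, 0, 0, 0, 0]}}

```text
t: 35.6
eef_pos: [612.8, 180.4, 118.1]
ee_rot: [0.002, 0.015, 1.0, 0.0]
ft_force: [-0.8, -1.8, 4.4]
gripper_width: 11.7
grasp_force: 15.0
```

Request:
{"method": "servo_tool", "body": {"gripper": [0.005, 0.005, 0.005, 0.005, 0.005, 0.005, 0.005, 0.005, 0.005, 0.005], "xyz": [[-0.0075, 0, 0.0008], [-0.0072, 0, 0.0019], [-0.005, 0, 0.002], [-0.002, 0, 0.001], [0, 0, 0], [0, 0, 0], [0, 0, 0], [0, 0, 0], [0, 0, 0], [0, 0, 0]], "spin": [0, 0, 0, 0, 0, 0, 0, 0, 0, 0]}}

```text
t: 36.6
eef_pos: [635.4, 179.8, 113.3]
ee_rot: [0.003, 0.015, 1.0, 0.0]
ft_force: [2.2, -2.3, 8.4]
gripper_width: 11.2
grasp_force: 15.0
```

```bash
python3 -c "
from h import *
st()"
```

```text
t 36.6 jig [ 99.6 163.9 113.3] yaw err -0.0013496405679584607 F [ 2.22 -2.32  8.4 ] w 11.175978348328007
```

Request:
{"method": "servo_tool", "body": {"gripper": [0.045, 0.045, 0.045, 0.045, 0.045, 0.045, 0.045, 0.045, 0.045, 0.045], "xyz": [[0, 0, 0], [0, 0, 0], [0, 0, 0], [0, 0, 0], [0, 0, -0.02], [0.002, 0, -0.03], [0.015, 0, -0.045], [0.025, 0, -0.045], [0.025, 0, -0.04], [0, 0, 0]], "spin": [0, 0, 0, 0, 0, 0, 0, 0, 0, 0]}}

```text
t: 37.6
eef_pos: [566.3, 182.5, 295.8]
ee_rot: [0.004, 0.014, 1.0, 0.001]
ft_force: [1.0, 0.7, 0.2]
gripper_width: 44.7
grasp_force: 0.0
```

```bash
python3 - <<'E'
from h import *
import cv2
s=st();wcam(s);w=r.read_camera("wrist")[:,:,::-1].copy()
cv2.imwrite("pics/w7.png",w)
E
```

```text
t 37.6 jig [ 30.4 164.7 295.8] yaw err -0.0004063873535297101 F [1.03 0.74 0.24] w 44.74670846756706
```

View pics/w7.png

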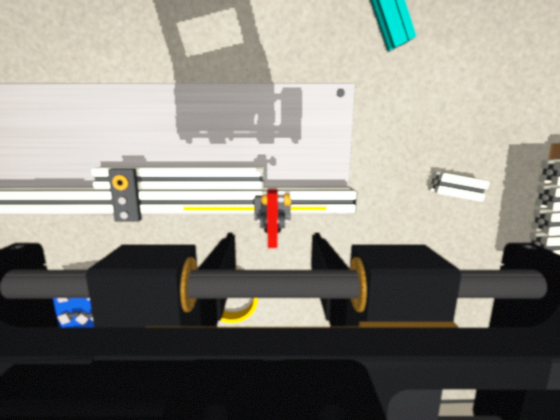

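```bash
python3 - <<'E'
from h import *
import cv2
s=st();wcam(s);im=r.read_camera("wrist");g=im.mean(2)
def edge(p,a,b,sg):
    d=np.diff(p[a:b])*sg;i=d.argmax();return a+i+.5,int(d[i])
f=lambda u,v,z:tojig(onz("wrist",(u,v),z)).round(1)
for c in(100,150,200,250):
    p=g[:,c-1:c+2].mean(1);a=edge(p,158,175,1)[0];b=edge(p,180,195,1)[0];print(c,a,b,f(c,a,42),f(c,b,57))
for v in(172,176,183): 
    p=g[v];e=edge(p,250,280,-1);print("end",v,e,f(e[0],v,42))
h=cv2.cvtColor(im,cv2.COLOR_RGB2HSV);m=cv2.inRange(h,(172,150,60),(180,255,255))|cv2.inRange(h,(0,150,60),(6,255,255))
x,y,w,hh=cv2.boundingRect(m);print(x,y,w,hh,f(x+w/2,y+hh,129),f(x+w/2,y,155))
E
```

```text
t 37.65 jig [ 30.8 164.4 292.9] yaw err -0.0006699934254085424 F [-0.67 -0.14 -0.77] w 45.39082689342512
100 168.5 181.5 [ 10.6 -75.5  42. ] [ 26.4 -69.5  57. ]
150 167.5 181.5 [ 9.2 -6.1 42. ] [26.4 -1.9 57. ]
200 167.5 181.5 [ 9.2 63.2 42. ] [26.4 65.7 57. ]
250 167.5 181.5 [  9.2 132.5  42. ] [ 26.4 133.3  57. ]
end 172 (np.float64(263.5), 30) [ 15.5 151.2  42. ]
end 176 (np.float64(259.5), 30) [ 21.1 145.6  42. ]
end 183 (np.float64(263.5), 26) [ 30.9 151.1  42. ]
266 190 13 59 [ 95.3 163.7 129. ] [ 19.8 163.7 155. ]
```

The bar is flush, with its end at jig y = 151.2 against a leaf plane at 163.7, which gives a centre offset of about 132.5 mm. The leaf looks to be only about 1.7 rad up, so I'll nudge it further back with shut fingers on the leg tip, well above the bar.

Request:
{"method": "servo_tool", "body": {"gripper": [0, 0, 0, 0, 0, 0, 0, 0, 0, 0], "xyz": [[0.023, 0, 0], [0.023, 0, 0], [0, 0, 0.035], [0, 0, 0.035], [0, 0, 0.035], [0, 0, 0.03], [0, 0, 0.02], [0, 0, 0.003], [0, 0, 0], [0, 0, 0]], "spin": [0, 0, 0, 0, 0, 0, 0, 0, 0, 0]}}

```text
t: 38.7
eef_pos: [521.4, 183.3, 132.3]
ee_rot: [0.0, 0.015, 1.0, 0.0]
ft_force: [0.1, 0.9, 0.1]
gripper_width: 0.3
grasp_force: 0.0
```

Request:
{"method": "servo_tool", "body": {"gripper": [0, 0, 0, 0, 0, 0, 0, 0, 0, 0], "xyz": [[-0.004, 0, 0], [-0.004, 0, 0], [-0.004, 0, 0], [-0.004, 0, 0], [-0.004, 0, 0], [-0.004, 0, 0], [-0.004, 0, 0], [-0.004, 0, 0], [-0.004, 0, 0], [0, 0, 0]], "spin": [0, 0, 0, 0, 0, 0, 0, 0, 0, 0]}}

```text
t: 39.7
eef_pos: [556.4, 182.2, 132.3]
ee_rot: [-0.001, 0.015, 1.0, -0.0]
ft_force: [-5.9, -0.1, 8.7]
gripper_width: 0.4
grasp_force: 8.3
```

Request:
{"method": "servo_tool", "body": {"gripper": [0, 0, 0, 0, 0, 0, 0, 0, 0, 0], "xyz": [[0, 0, 0], [0.01, 0, 0], [0.03, 0, 0], [0, 0, -0.04], [0, 0, -0.04], [0, 0, -0.04], [-0.025, 0, -0.03], [0, 0, 0], [0, 0, 0], [0, 0, 0]], "spin": [0, 0, 0, 0, 0, 0, 0, 0, 0, 0]}}

```text
t: 40.7
eef_pos: [540.9, 182.5, 280.5]
ee_rot: [-0.001, 0.015, 1.0, -0.0]
ft_force: [-0.3, -1.0, 0.4]
gripper_width: 0.4
grasp_force: 0.0
```

```bash
python3 - <<'E'
from h import *
import cv2
s=st();wcam(s);im=r.read_camera("wrist");g=im.mean(2)
f=lambda u,v,z:tojig(onz("wrist",(u,v),z)).round(1)
def edge(p,a,b,sg):
    d=np.diff(p[a:b])*sg;i=d.argmax();return a+i+.5
u0,v0=proj("wrist",np.array([531.2+10+4.5,18.8+150,42.]));v=int(v0)+8;print(u0,v0,"end",f(edge(g[v],int(u0)-12,int(u0)+18,-1),v,42))
for c in(100,240):
    e=edge(g[:,c],int(v0)-8,int(v0)+9,1);print(f(c,e,42))
h=cv2.cvtColor(im,cv2.COLOR_RGB2HSV);m=cv2.inRange(h,(172,150,60),(180,255,255))|cv2.inRange(h,(0,150,60),(6,255,255))
x,y,w,hh=cv2.boundingRect(m);print(x,y,w,hh,f(x+w/2,y+hh,129),f(x+w/2,y,155))
E
```

```text
t 40.7 jig [  5.  163.9 280.5] yaw err -0.0012703139017268203 F [-0.32 -0.99  0.45] w 0.4166998358497468
263.4156796348145 189.47362324707203 end [ 20.7 138.   42. ]
[ 10.1 -73.7  42. ]
[  8.8 118.3  42. ]
268 225 11 45 [ 89.1 164.  129. ] [ 27. 164. 155.]
```

```bash
python3 - <<'E'
from h import *
s=st();wcam(s);im=r.read_camera("wrist");g=im.mean(2)
f=lambda u,v,z:tojig(onz("wrist",(u,v),z)).round(1)
for v in(190,192,194,205): print(v,g[v,246:276].astype(int).tolist())
print(f(260,192,42),f(263,192,42),f(266,192,42))
E
```

```text
t 40.75 jig [  5.1 163.9 280.6] yaw err -0.0012369640903121364 F [0.69 0.46 0.07] w 0.3888081390210567
190 [245, 245, 244, 245, 245, 245, 245, 245, 246, 245, 245, 242, 233, 212, 201, 198, 195, 182, 163, 152, 159, 170, 174, 171, 165, 155, 150, 146, 149, 164]
192 [253, 253, 253, 253, 253, 253, 253, 253, 253, 251, 248, 241, 233, 225, 220, 219, 213, 194, 167, 157, 175, 204, 222, 227, 224, 214, 201, 188, 187, 202]
194 [253, 254, 253, 253, 253, 253, 253, 253, 251, 244, 233, 223, 219, 219, 218, 218, 212, 193, 163, 150, 166, 198, 224, 230, 231, 231, 231, 229, 229, 231]
205 [253, 253, 253, 253, 253, 253, 253, 253, 253, 253, 253, 253, 252, 246, 231, 217, 210, 196, 172, 150, 145, 144, 146, 147, 145, 148, 148, 145, 145, 146]
[ 13.8 145.7  42. ] [ 13.8 149.8  42. ] [ 13.8 153.9  42. ]
```

The bar's end is unchanged at about 151 mm, the leaf is well past upright, and the robot is clear. Handing in.

```bash
python3 -c "
from bench import r
print(r.close_job())"
```

```text
the job is handed in; nothing more can be done
None
```

The job was handed in at about 41 s. The bar was gauged on the screw and flush to the fence, the stop was flipped back to about 1.8 rad by camera estimate, and the arm was clear; the judge's verdict was not shown.

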